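Eject a cast column into a ramekin and bring it to the plan

TASK

Stand the small ramekin on the desk under the open mouth of the hand mould and let go of it, then press the mould's spring ejector until the cast column drops into the ramekin, and let the ejector spring back. Then move the ramekin, with the column in it, onto the plan card so that it stands upright and wholly on the card. Leave the glass bowl, the large ramekin and the half-built model where they are.

Things in the scene. Friction and masses are not known exactly. Their poses are not given: they have to be found in the camera images.
- mould: Aluminium hand mould fixed to the desk: barrel 120 x 27 mm, 50 to 76 mm above the desk, sight slot on top. Origin on the desk under the barrel's middle; +x is the ejection direction, to the open mouth at x = +60 mm. Pedestal (30 mm wide) and foot board (90 mm wide, 12 mm high) end at x = +30 mm; beyond, the barrel overhangs the bare desk, 50 mm free below. Cavity floor at 54 mm.
- drop (a point): Point on the desk (z = 0) 20 mm beyond the mouth (80 mm from the mould's origin along its +x): where the ramekin's centre belongs, to catch the column. Axes as the mould's. The ramekin then reaches 12 mm in under the barrel, so it cannot be lowered straight down there: lower it farther out along +x and slide it in.
- ejector (a joint): Spring slide of the mould, metres: 0 at rest, grows as it is pressed along the mould's +x, end stop at 0.048. The spring pushes back with about 1.6 N at the start and 8 N at the stop and returns the slide when let go. The pusher meets the column within 4 mm; the column tips out of the mouth at about 0.032 to 0.038.
- pad (a point): Middle of the outer (pressed) face of the ejector's black upright thumb plate, 63 mm above the desk. The plate is 40 mm wide, 36 mm tall (45 to 81 mm above the desk), 8 mm thick, on a thin rod behind the barrel, and moves with the slide. At rest this face is at x = -122 mm of the mould. Axes as the mould's: press along +x.
- column_mid (a point): Middle of the loose white cast column, 30 mm long with 16 mm square ends and a thinner round shaft, 12 g; its x axis runs along its length. At the start it lies in the barrel, its front end some 14 mm inside the mouth.
- dish: The small ramekin: white round straight-sided stoneware dish, 64 mm outer diameter, 44 mm high, wall 8 mm, floor 6 mm, about 140 g. Origin at the centre of its underside, z up. It can be gripped across its outside or by the rim.
- plan: Plan card, 110 mm (its x) by 150 mm (its y), 2 mm thick, fixed flat on the desk, white with printed grey rings and a grey border. Origin at the centre of its underside.
- glass_bowl: Bystander: flared glass bowl with a few bits in it, 74 mm across, 34 mm high. Origin at the centre of its underside.
- big_ramekin: Bystander: large empty white ramekin, 90 mm across, 52 mm high. Origin at the centre of its underside.
- model: Bystander: half-built model on a grey 100 mm square base, 54 mm high in all. Origin at the centre of its underside.
Mind the look-alikes: they are no part of the job. What is shaped like the dish but red is not meant. There is more than one size of the mould; the one meant has the size given above.

How it is judged:
By the outcome, as a careful person would: the job done as asked, in the order asked, and still so for the second after the job is handed in, with the robot touching nothing.
It also fails if it takes over 69 s, if anything falls off the work surface, if the arm or the gripper's body presses on something with over 40 N, if the wrist force passes 120 N, or if a joint passes its speed limit or range.

ROBOT

A 6-joint arm with a two-finger parallel gripper is mounted at the origin on the work surface. World frame = base frame: x ahead of the robot, y to its left, z up, the work surface at z = 0. Lengths are in m, angles in rad, forces in N, time in s.
With the tool pointing down it reaches from about 0.3 to 0.875 m from the base axis. Payload 6.4 kg.
Tool frame: the origin (TCP) lies at the very end of the fingers, on their centre line; the grasp point (between the pads) lies 19 mm behind it (ctrl.grip_point_offset is the z of the grasp point in the tool frame, in m); z points along the fingers, y is the direction in which the jaws open and shut (so a half turn about z gives the same grasp; the last joint's range is limited). The gripper opens to 85 mm and grips with 20 to 120 N. Pads are 22 mm wide; open, the fingers measure 114 mm over their backs; the gripper's body (76 mm by 85 mm) begins 54 mm behind the grasp point. The pads swing forward as they close: fully open they stand 13 mm farther back than shut.
Start: joints at [1.116, 0.181, 1.607, -0, 1.354, -0.206], TCP at [0.142, 0.557, 0.231] pointing down, gripper open.
Joint ranges: [-2.99, 2.99], [-0.89, 2.07], [0.3, 2.58], [-1.14, 4.28], [0, 2.63], [-3.12, 3.12]. Speed limits (rad/s): [2.57, 2.57, 3.01, 3.14, 3.14, 3.14].

INTERFACE

Orientations are given as a unit quaternion [w, x, y, z].
In Python, from bench import status, cams, ctrl gives the robot as it stands.
- The arm moves only by the shell command python3 -m handwheel 'ROWS'. ROWS is JSON, a list of rows, each an object with "grip": the finger opening in cm, from 0 to 8.54; "linear": the shift along the tool's x, y, z in cm, a list of three; "rotation": the turn, a rotation vector about the tool's x, y, z in degrees, a list of three. A call has 1 to 12 rows; each row is the pose to reach, as a shift and turn from the pose commanded when the call began, along the tool's axes at that moment; what a row does not reach only later rows make up. A row lasts 1/12 s, in which the tool goes at most 41.7 mm and 7.16 degrees, less where a joint would pass 70% of its speed; a pose out of reach is approached as far as the arm can. A call with a gripper value outside its range is refused whole. The fingers move at their own pace and stop on an object; the grip force is fixed at half the most. Time passes only in rows, so rows that repeat a pose let the fingers close. It gives the time, the measured TCP pose, the force and the opening at its end, in the units of the state.
- status.get_obs(): the state, without advancing time (a new reading comes with each control period).
- cams.camera(name): name is "scene" or "top" or "wrist"; returns the picture (420x560x3 uint8, red, green, blue); there is no depth.
- cams.camera_info(name): a dict with "fovy" (degrees; the focal length in pixels is half the picture's height over the tangent of half this angle, whatever the lens; pixels are square), "cx", "cy" (the principal point, pixels), "world_from_camera" (4x4, takes a point from camera to world coordinates); the wrist camera has in their place "mount" (4x4, takes a point from camera to tool coordinates, whose origin is the TCP and whose axes are the flange's). Camera axes: x right, y down, z forward; pixel columns grow to the right and rows downward; lengths in m; the calibration is good to about 2 mm. A picture is of the moment at which its call begins: read the wrist's pose just before it. camera_info takes no time and is no camera call.
- ctrl.hand_in(): hands the job in, once; it reports no verdict.
The state is a dict: "time_s": time; "q": joint angles; "dq": joint speeds; "joint_efforts": joint torques, N m; "eef_pos": TCP position; "eef_rot": TCP orientation; "wrist_force": force on the tool from outside, world axes, zero at the start; "torque": the same for the moment, N m; "opening": opening from 0.0 (shut) to 1.0 (fully open).
Only numpy, scipy, OpenCV 4.12 (cv2) and the standard library are available. Lean on these libraries where they do the work, as an engineer would, in place of code of your own. Each camera call takes 0.05 s, during which the arm holds its last target.

## Working session

There is one attempt and no reset: what is moved stays moved. The work goes in short steps, Python scripts to look and compute and a shell command to move; the robot and the scene stay as the last step left them, time stands still between calls to the robot, and variables do not carry over. Pictures are saved under pics/ and viewed, and the job is handed in when it is done.

```bash
ls; mkdir -p pics; cat > h.py <<'E'
from bench import status,cams,ctrl
import numpy as np,cv2
from scipy.spatial.transform import Rotation as R
def pose():
    o=status.get_obs(); q=o['eef_rot']; M=np.eye(4); M[:3,:3]=R.from_quat([q[1],q[2],q[3],q[0]]).as_matrix(); M[:3,3]=o['eef_pos']; return M
def shot(name,fn):
    P=pose(); im=cams.camera(name); cv2.imwrite('pics/'+fn+'.png',cv2.cvtColor(im,cv2.COLOR_RGB2BGR)); np.save('pics/'+fn+'_P.npy',P); return im
def W(name,fn=None):
    i=cams.camera_info(name)
    if name=='wrist':
        P=np.load('pics/'+fn+'_P.npy') if fn else pose()
        return i,P@np.array(i['mount'])
    return i,np.array(i['world_from_camera'])
def ray(name,u,v,z,fn=None):
    i,T=W(name,fn); f=210/np.tan(np.radians(i['fovy'])/2)
    d=T[:3,:3]@np.array([(u-i['cx'])/f,(v-i['cy'])/f,1]); o=T[:3,3]
    return o+d*(z-o[2])/d[2]
def proj(name,p,fn=None):
    i,T=W(name,fn); f=210/np.tan(np.radians(i['fovy'])/2)
    c=np.linalg.inv(T)@np.append(p,1); return f*c[0]/c[2]+i['cx'],f*c[1]/c[2]+i['cy']
E
python3 - <<'E'
from h import *
for n in ['scene','top','wrist']: shot(n,n+'0'); print(n,cams.camera_info(n))
o=status.get_obs(); print(o['time_s'],o['eef_rot'],o['opening'],ctrl.grip_point_offset)
E
```

```text
pics
scene {'fovy': 57.66570745805958, 'cx': 277.66802143711743, 'cy': 206.46678882176357, 'world_from_camera': array([[ 0.19963141,  0.66222202, -0.72222524,  1.1000688 ],
       [ 0.97985734, -0.13881543,  0.1435614 , -0.13569505],
       [-0.00518649, -0.73633706, -0.67659503,  0.5789479 ],
       [ 0.        ,  0.        ,  0.        ,  1.        ]])}
top {'fovy': 53.80176882847728, 'cx': 278.472829609996, 'cy': 206.8435167921329, 'world_from_camera': array([[ 1.73065328e-02, -9.85631522e-01,  1.68020791e-01,
         4.11154970e-01],
       [-9.99849805e-01, -1.69053500e-02,  3.81790569e-03,
        -2.40970334e-02],
       [-9.22597909e-04, -1.68061630e-01, -9.85776058e-01,
         8.71399757e-01],
       [ 0.00000000e+00,  0.00000000e+00,  0.00000000e+00,
         1.00000000e+00]])}
wrist {'fovy': 61.65522405819928, 'cx': 278.8376358188068, 'cy': 209.3681935375713, 'mount': array([[ 1.29925331e-03, -9.57196480e-01, -2.89436021e-01,
         7.57054472e-02],
       [ 9.99998983e-01,  1.41379307e-03, -1.86658747e-04,
         4.99423371e-04],
       [ 5.87871738e-04, -2.89435485e-01,  9.57197344e-01,
        -1.42081292e-01],
       [ 0.00000000e+00,  0.00000000e+00,  0.00000000e+00,
         1.00000000e+00]])}
0.15 [-2.09143234e-04  1.24090018e-01  9.92270752e-01 -6.15013990e-04] 1.0041617654426462 -0.0187
```

View pics/top0.png

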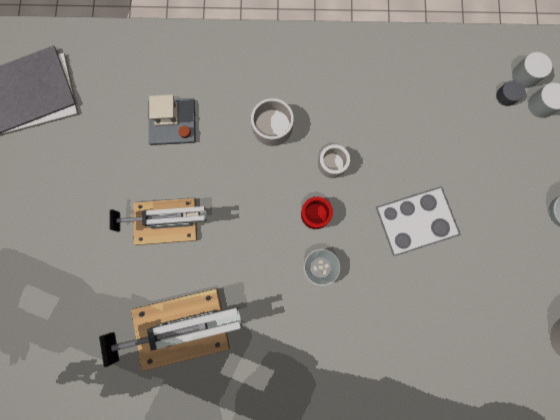

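View pics/scene0.png

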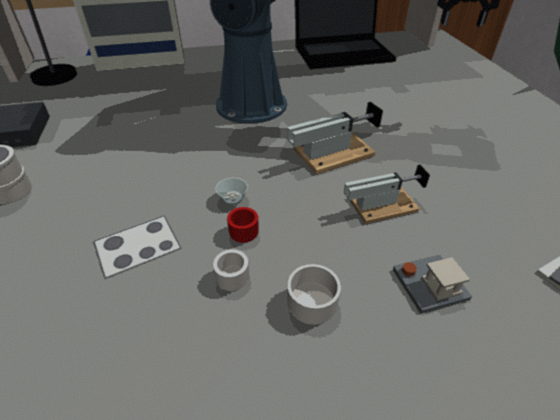

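View pics/wrist0.png

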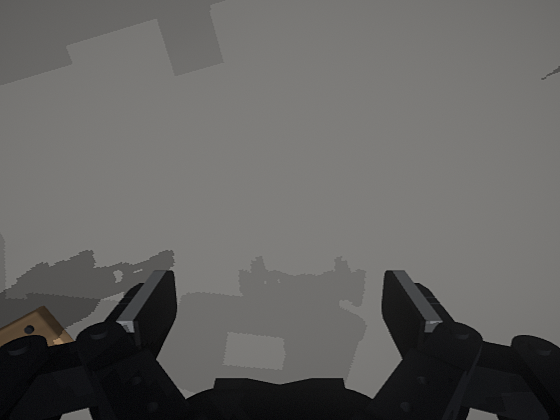

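The top view shows the small ramekin near (335,160), the plan card at (418,220), a small mould at (165,220) and a large one at (180,330). Next I'll measure them.

```bash
python3 - <<'E'
from h import *
im=cv2.imread('pics/top0.png')
a=cv2.resize(im[180:260,95:245],None,fx=5,fy=5,interpolation=cv2.INTER_CUBIC)
cv2.imwrite('pics/c1.png',a)
hsv=cv2.cvtColor(im,cv2.COLOR_BGR2HSV)
# brown boards
m=cv2.inRange(hsv,(8,90,60),(25,255,255)); m=cv2.morphologyEx(m,cv2.MORPH_CLOSE,np.ones((9,9)))
for c in cv2.findContours(m,cv2.RETR_EXTERNAL,cv2.CHAIN_APPROX_NONE)[0]:
    if cv2.contourArea(c)>800:
        r=cv2.minAreaRect(c); b=cv2.boxPoints(r); p=np.array([ray('top',*x,0.012) for x in b]); print('board',r,p[:,:2].round(4).tolist(),p.mean(0)[:2],np.linalg.norm(p[1]-p[0]),np.linalg.norm(p[2]-p[1]))
# white bright
m=cv2.inRange(hsv,(0,0,125),(180,60,255))
for c in cv2.findContours(m,cv2.RETR_EXTERNAL,cv2.CHAIN_APPROX_NONE)[0]:
    if cv2.contourArea(c)>150: print(cv2.boundingRect(c),cv2.contourArea(c),cv2.minAreaRect(c))
print(hsv[160,350],hsv[120,272],hsv[100,350],hsv[225,400],hsv[210,180],hsv[213,175])
E
```

```text
board ((179.1848602294922, 329.2657775878906), (62.14622497558594, 91.94557189941406), 76.4295654296875) [[0.3412, 0.2813], [0.3871, 0.1024], [0.2697, 0.0684], [0.2258, 0.2433]] [0.30597549 0.17386586] 0.18462780805987541 0.12226376212490976
board ((164.0450439453125, 221.1077880859375), (41.9591178894043, 63.012550354003906), 85.76361083984375) [[0.5616, 0.2905], [0.5738, 0.1583], [0.4855, 0.1473], [0.4736, 0.2772]] [0.52360642 0.21833008] 0.13269438109728815 0.08906342878692804
(221, 354, 53, 36) 984.0 ((246.65084838867188, 371.44097900390625), (47.92647933959961, 23.6483097076416), 23.629377365112305)
(153, 308, 88, 37) 1487.5 ((197.20748901367188, 326.900634765625), (23.36387825012207, 87.83965301513672), 76.29303741455078)
(8, 105, 69, 27) 302.5 ((42.26026916503906, 121.02740478515625), (8.426962852478027, 71.16102600097656), 69.44395446777344)
(0, 0, 560, 420) 197456.5 ((279.5, 209.5), (419.0, 559.0), 90.0)
[ 15  16 128] [  0   3 198] [ 23  14 150] [  8   5 198] [  0   4 199] [ 30   7 139]
```

View pics/c1.png

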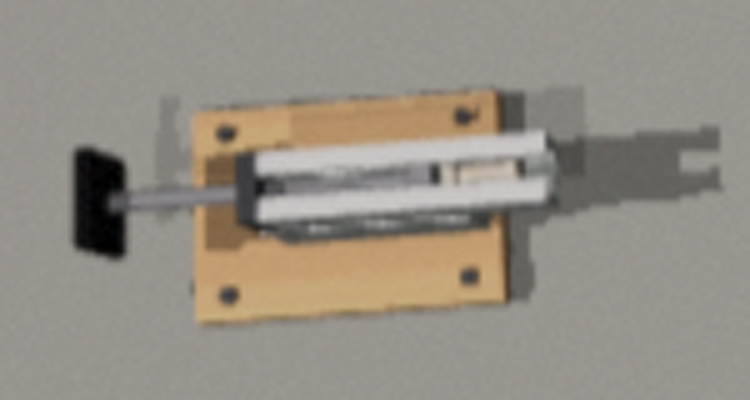

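```bash
python3 - <<'E'
from h import *
im=cv2.imread('pics/top0.png')
a=cv2.resize(im[130:270,285:465],None,fx=4,fy=4,interpolation=cv2.INTER_CUBIC)
cv2.imwrite('pics/c2.png',a)
T=lambda cx,cy,z:ray('top',95+cx/5-.4,180+cy/5-.4,z)[:2].round(4)
print('top surf: front edges',T(548,131,.076),T(550,204,.076),'rear',T(256,153,.076),T(258,220,.076))
print('board front',T(497,90,.012),T(509,299,.012),'rear',T(193,110,.012),T(198,324,.012))
print('plate', T(75,147,.081),T(125,158,.081),T(75,250,.081),T(125,259,.081))
E
```

```text
top surf: front edges [0.5463 0.1239] [0.5176 0.1217] rear [0.5357 0.2372] [0.5094 0.2345]
board front [0.5744 0.1582] [0.4861 0.1486] rear [0.5636 0.2861] [0.4735 0.2772]
plate [0.536  0.3058] [0.5321 0.2861] [0.496  0.3024] [0.4929 0.2829]
```

View pics/c2.png

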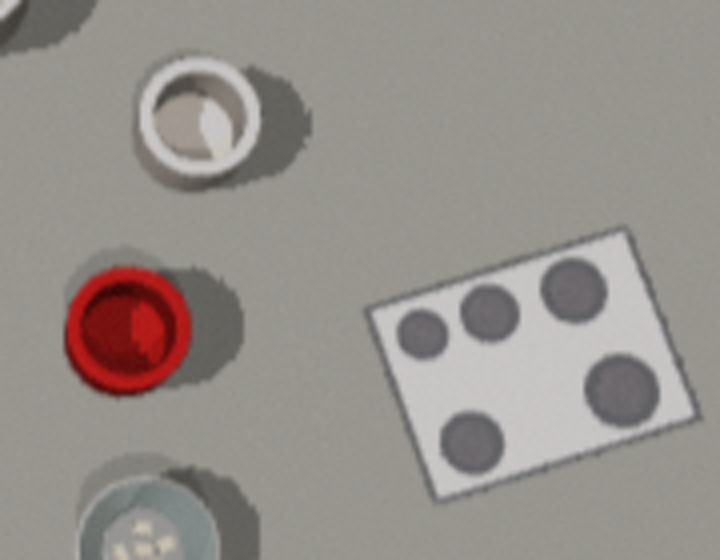

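```bash
python3 - <<'E'
from h import *
C=lambda cx,cy,z:ray('top',285+cx/4-.37,130+cy/4-.37,z)[:2]
print('dish',C(199.5,117,.044), C(137,117,.044)-C(262,117,.044))
p=np.array([C(*k,.002) for k in [(366,309),(626,228),(700,417),(437,502)]]);print('plan',p.round(4).tolist(),p.mean(0),[np.linalg.norm(p[i]-p[i-1]) for i in range(4)])
# second view of the dish: scene, rim centre z .044
a=cv2.resize(cv2.imread('pics/scene0.png')[235:305,195:270],None,fx=8,fy=8,interpolation=cv2.INTER_CUBIC); cv2.imwrite('pics/c3.png',a)
P=pose();print(P.round(4))
tgt=lambda xy,z,yaw:(P[:3,:3].T@(np.array([*xy,z])-P[:3,3])*100).round(2)
d=C(199.5,117,.044); print('move above dish',tgt(d,.12,0))
E
```

```text
dish [ 0.65479271 -0.13503049] [-0.00110109  0.06461965]
plan [[0.5628, -0.2287], [0.6094, -0.3693], [0.5081, -0.4033], [0.4612, -0.2635]] [ 0.53537411 -0.31619551] [np.float64(0.10743271188702544), np.float64(0.14804682951729004), np.float64(0.10679829364366614), np.float64(0.14742775812701706)]
[[-9.692e-01  2.463e-01 -6.000e-04  1.414e-01]
 [ 2.463e-01  9.692e-01 -1.200e-03  5.569e-01]
 [ 3.000e-04 -1.300e-03 -1.000e+00  2.306e-01]
 [ 0.000e+00  0.000e+00  0.000e+00  1.000e+00]]
move above dish [-66.8  -54.41  11.11]
```

View pics/c3.png

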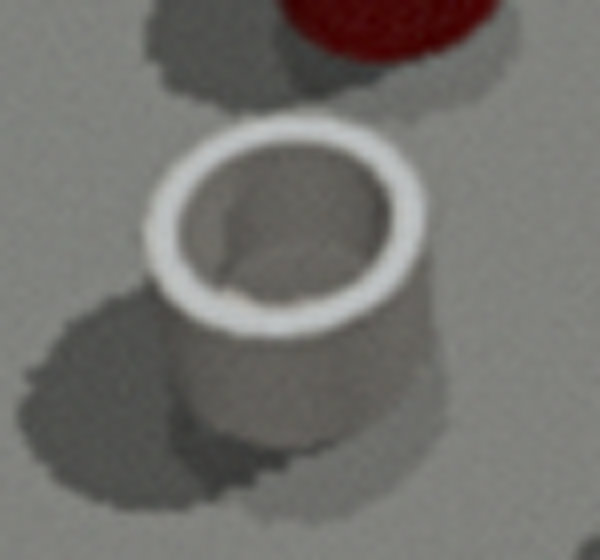

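```bash
python3 -m handwheel '[{"grip":8.5,"linear":[-66.8,-54.4,0],"rotation":[0,0,70.7]},{"grip":8.5,"linear":[-66.8,-54.4,0],"rotation":[0,0,70.7]},{"grip":8.5,"linear":[-66.8,-54.4,0],"rotation":[0,0,70.7]},{"grip":8.5,"linear":[-66.8,-54.4,0],"rotation":[0,0,70.7]},{"grip":8.5,"linear":[-66.8,-54.4,0],"rotation":[0,0,70.7]},{"grip":8.5,"linear":[-66.8,-54.4,0],"rotation":[0,0,70.7]},{"grip":8.5,"linear":[-66.8,-54.4,0],"rotation":[0,0,70.7]},{"grip":8.5,"linear":[-66.8,-54.4,0],"rotation":[0,0,70.7]},{"grip":8.5,"linear":[-66.8,-54.4,0],"rotation":[0,0,70.7]},{"grip":8.5,"linear":[-66.8,-54.4,0],"rotation":[0,0,70.7]},{"grip":8.5,"linear":[-66.8,-54.4,0],"rotation":[0,0,70.7]},{"grip":8.5,"linear":[-66.8,-54.4,0],"rotation":[0,0,70.7]}]'
cat >> h.py <<'E'
def to(xy,z,ang=None):
    P=pose(); M=P[:3,:3]; a=np.degrees(np.arctan2(M[1,0],M[0,0]))
    s='lin '+str((M.T@(np.array([*xy,z])-P[:3,3])*100).round(2))+' toolx ang %.1f tilt %.2f pos '%(a,np.degrees(np.arccos(-M[2,2])))+str(P[:3,3].round(4))
    if ang is not None:
        c,sn=np.cos(np.radians(ang)),np.sin(np.radians(ang)); N=np.array([[c,sn,0],[sn,-c,0],[0,0,-1]])
        s+=' rot '+str(np.degrees(R.from_matrix(M.T@N).as_rotvec()).round(2))
    print(s,'t',status.get_obs()['time_s'])
E
python3 -c "
from h import *
to((.6548,-.1350),.2,95)"
```

```text
time_s: 1.15
eef_pos: [0.4403, 0.1539, 0.2313]
eef_rot: [0.0, 0.676, 0.737, 0.0]
wrist_force: [0.9, -0.3, 0.2]
opening: 0.992
lin [-30.65  18.85   3.13] toolx ang 95.0 tilt 0.02 pos [0.4403 0.1539 0.2313] rot [ 0.02 -0.01  0.  ] t 1.15
```

```bash
python3 -m handwheel '[{"grip":8.5,"linear":[-30.6,18.8,3.1],"rotation":[0,0,0]},{"grip":8.5,"linear":[-30.6,18.8,3.1],"rotation":[0,0,0]},{"grip":8.5,"linear":[-30.6,18.8,3.1],"rotation":[0,0,0]},{"grip":8.5,"linear":[-30.6,18.8,3.1],"rotation":[0,0,0]},{"grip":8.5,"linear":[-30.6,18.8,3.1],"rotation":[0,0,0]},{"grip":8.5,"linear":[-30.6,18.8,3.1],"rotation":[0,0,0]},{"grip":8.5,"linear":[-30.6,18.8,3.1],"rotation":[0,0,0]},{"grip":8.5,"linear":[-30.6,18.8,3.1],"rotation":[0,0,0]},{"grip":8.5,"linear":[-30.6,18.8,3.1],"rotation":[0,0,0]},{"grip":8.5,"linear":[-30.6,18.8,3.1],"rotation":[0,0,0]},{"grip":8.5,"linear":[-30.6,18.8,3.1],"rotation":[0,0,0]},{"grip":8.5,"linear":[-30.6,18.8,3.1],"rotation":[0,0,0]}]'
python3 -c "
from h import *
shot('wrist','w1')
to((.6548,-.1350),.2,95)"
```

```text
time_s: 2.15
eef_pos: [0.6532, -0.132, 0.1995]
eef_rot: [-0.001, 0.675, 0.737, -0.0]
wrist_force: [-0.1, 0.5, 0.1]
opening: 0.997
lin [-0.37  0.13 -0.01] toolx ang 95.1 tilt 0.07 pos [ 0.6532 -0.1314  0.1999] rot [-0.06 -0.05  0.08] t 2.2
```

View pics/w1.png

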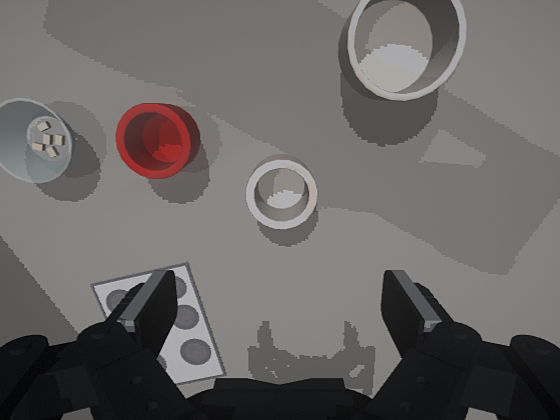

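```bash
python3 -c "
from h import *
d=ray('wrist',281.5,194,.044,'w1'); print(d, ray('wrist',246,194,.044,'w1')-ray('wrist',317,194,.044,'w1'), ray('scene',230.3,262.5,.044))
to(d,.02,95)"
```

```text
[ 0.65370661 -0.13307709  0.044     ] [-0.06168221 -0.00555243  0.        ] [ 0.65679154 -0.13467166  0.044     ]Traceback (most recent call last):
  File "<string>", line 4, in <module>
    to(d,.02,95)
    ~~^^^^^^^^^^
  File "h.py", line 23, in to
    s='lin '+str((M.T@(np.array([*xy,z])-P[:3,3])*100).round(2))+' toolx ang %.1f tilt %.2f pos '%(a,np.degrees(np.arccos(-M[2,2])))+str(P[:3,3].round(4))
                       ~~~~~~~~~~~~~~~~~^~~~~~~~
ValueError: operands could not be broadcast together with shapes (4,) (3,)
```

```bash
python3 -m handwheel '[{"grip":8.5,"linear":[-0.3,0.15,3],"rotation":[0,0,0]},{"grip":8.5,"linear":[-0.3,0.15,7],"rotation":[0,0,0]},{"grip":8.5,"linear":[-0.3,0.15,11],"rotation":[0,0,0]},{"grip":8.5,"linear":[-0.3,0.15,14],"rotation":[0,0,0]},{"grip":8.5,"linear":[-0.3,0.15,16.5],"rotation":[0,0,0]},{"grip":8.5,"linear":[-0.3,0.15,18],"rotation":[0,0,0]},{"grip":8.5,"linear":[-0.3,0.15,18.2],"rotation":[0,0,0]},{"grip":8.5,"linear":[-0.3,0.15,18.2],"rotation":[0,0,0]},{"grip":8.5,"linear":[-0.3,0.15,18.2],"rotation":[0,0,0]}]'
python3 -c "
from h import *
shot('wrist','w2')
to((.655,-.1342),.018,95)"
```

```text
time_s: 2.95
eef_pos: [0.6569, -0.1354, 0.0205]
eef_rot: [0.001, 0.675, 0.738, 0.001]
wrist_force: [0.5, -0.1, 0.4]
opening: 0.998
lin [ 0.17 -0.22  0.29] toolx ang 95.1 tilt 0.23 pos [ 0.6573 -0.1357  0.0209] rot [0.21 0.11 0.07] t 3.0
```

View pics/w2.png

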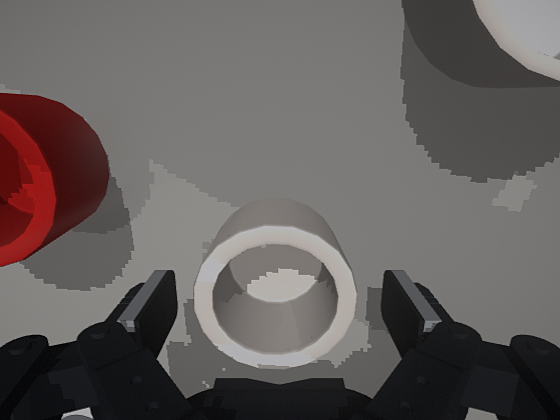

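Rim spans columns 194–357, centred between the pads (177–384) to about 2 mm. I'll close the gripper, then lift.

```bash
python3 -m handwheel '[{"grip":5,"linear":[0,0,0],"rotation":[0,0,0]},{"grip":5,"linear":[0,0,0],"rotation":[0,0,0]},{"grip":5,"linear":[0,0,0],"rotation":[0,0,0]},{"grip":5,"linear":[0,0,0],"rotation":[0,0,0]},{"grip":5,"linear":[0,0,0],"rotation":[0,0,0]},{"grip":5,"linear":[0,0,0],"rotation":[0,0,0]},{"grip":5,"linear":[0,0,0],"rotation":[0,0,0]},{"grip":5,"linear":[0,0,-1],"rotation":[0,0,0]},{"grip":5,"linear":[0,0,-3],"rotation":[0,0,0]},{"grip":5,"linear":[0,0,-6],"rotation":[0,0,0]},{"grip":5,"linear":[0,0,-8],"rotation":[0,0,0]},{"grip":5,"linear":[0,0,-8],"rotation":[0,0,0]}]'
python3 -c "
from h import *
shot('wrist','w3')
u=np.array([.087,-.996]);o=np.array([.527,.183])
to(o+.150*u,.1,95);print(o+.15*u,o+.08*u)"
```

```text
time_s: 4.0
eef_pos: [0.659, -0.1367, 0.105]
eef_rot: [0.005, 0.675, 0.738, 0.002]
wrist_force: [1.0, -0.4, 0.5]
opening: 0.718
lin [ 17.95 -10.24   0.12] toolx ang 95.0 tilt 0.39 pos [ 0.6578 -0.1362  0.1023] rot [0.35 0.18 0.04] t 4.05
[0.54005 0.0336 ] [0.53396 0.10332]
```

View pics/w3.png

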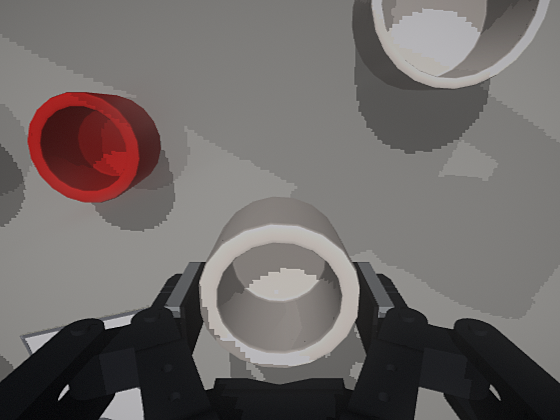

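```bash
python3 -c "
from h import *
P=np.load('pics/w3_P.npy')
d=ray('wrist',280,294,P[2,3]+.025,'w3'); print(P[:3,:3].T@(d-P[:3,3]))
for k in [(201,292),(359,292),(280,225),(280,365)]: print(P[:3,:3].T@(ray('wrist',*k,P[2,3]+.025,'w3')-P[:3,3]))
P=np.load('pics/w2_P.npy')
for k in [(194,292),(357,292),(275,225),(275,367)]: print(P[:3,:3].T@(ray('wrist',*k,P[2,3]+.025,'w2')-P[:3,3]))
"
python3 -m handwheel '[{"grip":5,"linear":[4,-2.3,0],"rotation":[0,0,0]},{"grip":5,"linear":[7,-4,0],"rotation":[0,0,0]},{"grip":5,"linear":[10,-5.7,0],"rotation":[0,0,0]},{"grip":5,"linear":[13,-7.5,0],"rotation":[0,0,0]},{"grip":5,"linear":[16,-9.2,0],"rotation":[0,0,0]},{"grip":5,"linear":[17.5,-10,0],"rotation":[0,0,0]},{"grip":5,"linear":[18,-10.2,0],"rotation":[0,0,0]},{"grip":5,"linear":[18,-10.2,0],"rotation":[0,0,0]},{"grip":5,"linear":[18,-10.2,0],"rotation":[0,0,0]}]'
python3 -c "
from h import *
u=np.array([.087,-.996]);o=np.array([.527,.183])
shot('wrist','w4');shot('top','t4')
to(o+.150*u,.02,95)"
```

```text
[ 0.00630081 -0.00108799 -0.02503875]
[ 0.00724548 -0.0305992  -0.02530306]
[ 0.00704787  0.02853907 -0.02478093]
[ 0.03375271 -0.00115038 -0.02516106]
[-0.025959   -0.00101469 -0.02489502]
[ 0.0071245  -0.03326888 -0.02510249]
[ 0.0071346   0.02775116 -0.02493299]
[ 0.0337126  -0.00291167 -0.02505528]
[-0.02686935 -0.00302555 -0.02497101]
time_s: 4.8
eef_pos: [0.5388, 0.0344, 0.0983]
eef_rot: [0.0, 0.675, 0.738, 0.0]
wrist_force: [-0.0, -1.7, -1.9]
opening: 0.721
lin [-0.02  0.08  7.84] toolx ang 95.0 tilt 0.05 pos [0.5392 0.0338 0.0984] rot [ 0.04  0.03 -0.02] t 4.9
```

View pics/w4.png

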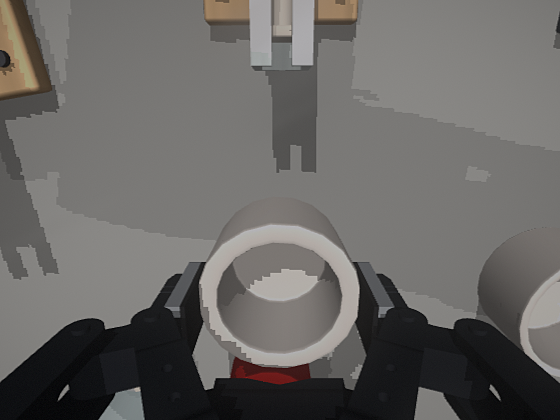

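View pics/t4.png

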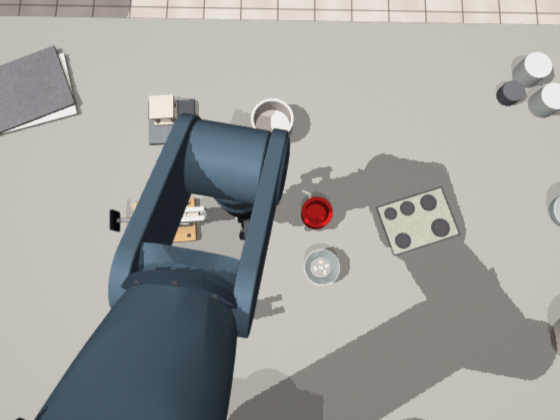

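```bash
python3 -c "
from h import *
P=np.load('pics/w4_P.npy')
for k in [(250.5,67),(313,67),(250.5,0),(313,0)]:
  d=ray('wrist',*k,.076,'w4'); print(d.round(4), (P[:3,:3].T@(d-P[:3,3])).round(4))
for k in [(205,21),(357,21)]:
  d=ray('wrist',*k,.012,'w4'); print('board',d.round(4), (P[:3,:3].T@(d-P[:3,3])).round(4))
d=ray('wrist',280,294,P[2,3]+.022,'w4'); print('dish',d,(P[:3,:3].T@(d-P[:3,3])).round(4))
a=cv2.imread('pics/w4.png')[0:120,190:380]; cv2.imwrite('pics/c4.png',cv2.resize(a,None,fx=4,fy=4,interpolation=cv2.INTER_CUBIC))"
```

```text
[0.517  0.1226 0.076 ] [ 0.0898 -0.014   0.0222]
[0.544 0.125 0.076] [0.0898 0.0132 0.0222]
[0.5153 0.1483 0.076 ] [ 0.1155 -0.0134  0.0222]
[0.541  0.1506 0.076 ] [0.1156 0.0124 0.0222]
board [0.4836 0.1504 0.012 ] [ 0.1205 -0.0448  0.0862]
board [0.5719 0.1583 0.012 ] [0.1206 0.0438 0.0862]
dish [0.53734689 0.0388318  0.12026164] [ 0.0045 -0.0011 -0.022 ]
```

View pics/c4.png

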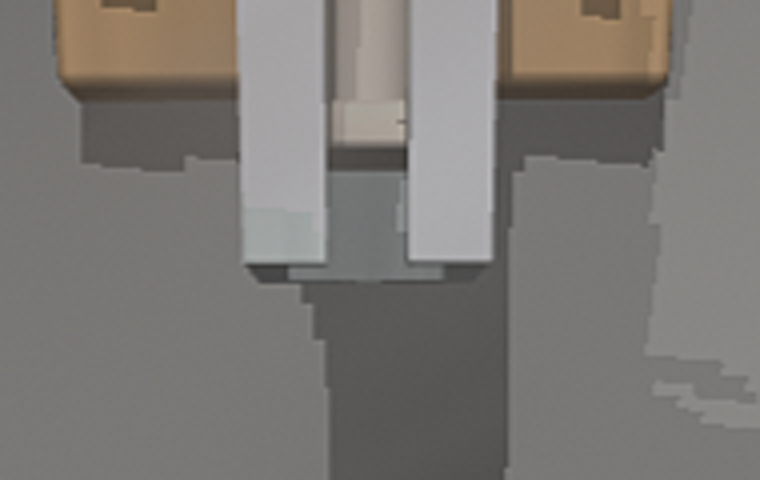

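```bash
python3 -m handwheel '[{"grip":5,"linear":[0,0,3],"rotation":[0,0,0]},{"grip":5,"linear":[0,0,5],"rotation":[0,0,0]},{"grip":5,"linear":[0,0,6.5],"rotation":[0,0,0]},{"grip":5,"linear":[0,0,7.5],"rotation":[0,0,0]},{"grip":5,"linear":[0,0,7.6],"rotation":[0,0,0]},{"grip":5,"linear":[0,0,7.6],"rotation":[0,0,0]},{"grip":5,"linear":[1.5,0,7.6],"rotation":[0,0,0]},{"grip":5,"linear":[3,0,7.6],"rotation":[0,0,0]},{"grip":5,"linear":[4.5,0,7.6],"rotation":[0,0,0]},{"grip":5,"linear":[4.5,0,7.6],"rotation":[0,0,0]},{"grip":5,"linear":[4.5,0,7.6],"rotation":[0,0,0]}]'
python3 -c "
from h import *
shot('wrist','w5');shot('scene','s5')
P=np.load('pics/w4_P.npy');Q=pose();print((P[:3,:3].T@(Q[:3,3]-P[:3,3])*100).round(2),Q[:3,3])"
```

```text
time_s: 5.82
eef_pos: [0.5349, 0.0799, 0.0228]
eef_rot: [0.001, 0.675, 0.738, 0.0]
wrist_force: [0.6, 0.2, -1.4]
opening: 0.719
[ 4.5  -0.01  7.56] [0.53480815 0.07915114 0.02267268]
```

View pics/w5.png

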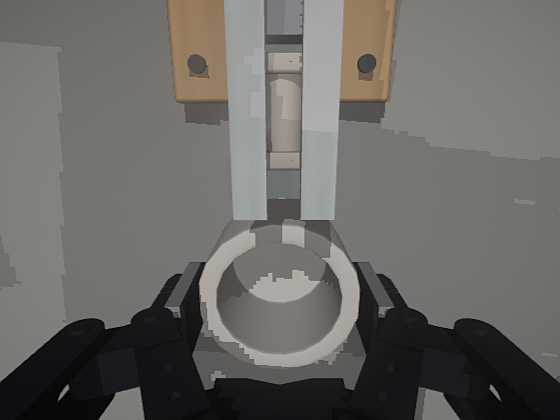

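View pics/s5.png

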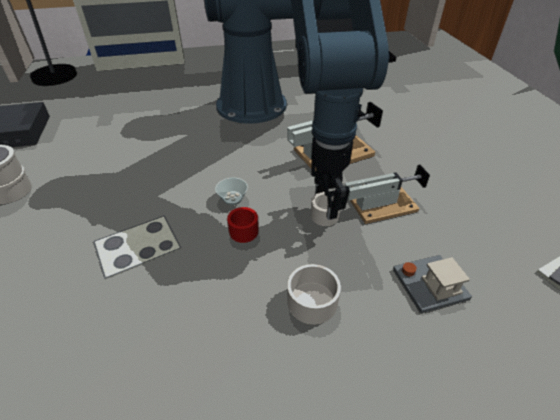

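```bash
python3 -c "
from h import *
P=np.load('pics/w5_P.npy')
for k in [(233,219),(335,219)]: print((P[:3,:3].T@(ray('wrist',*k,.076,'w5')-P[:3,3])).round(4))
print((P[:3,:3].T@(ray('wrist',280,294,.044,'w5')-P[:3,3])).round(4))"
python3 -m handwheel '[{"grip":5,"linear":[0.7,0.05,0],"rotation":[0,0,0]},{"grip":5,"linear":[1.4,0.05,0],"rotation":[0,0,0]},{"grip":5,"linear":[2.0,0.05,0],"rotation":[0,0,0]},{"grip":5,"linear":[2.0,0.05,0],"rotation":[0,0,0]},{"grip":5,"linear":[2.0,0.05,0.1],"rotation":[0,0,0]},{"grip":5,"linear":[2.0,0.05,0.15],"rotation":[0,0,0]},{"grip":5,"linear":[2.0,0.05,0.15],"rotation":[0,0,0]}]'
python3 -c "
from h import *
shot('wrist','w6');P=np.load('pics/w6_P.npy');print(P[:3,3])"
```

```text
[ 0.0453 -0.0137 -0.0532]
[ 0.0454  0.0134 -0.0532]
[ 0.004  -0.0011 -0.0212]
time_s: 6.5
eef_pos: [0.5329, 0.0998, 0.0208]
eef_rot: [-0.0, 0.675, 0.738, 0.0]
wrist_force: [-0.3, 0.6, -0.2]
opening: 0.718
[0.53288496 0.09981555 0.02082226]
```

View pics/w6.png

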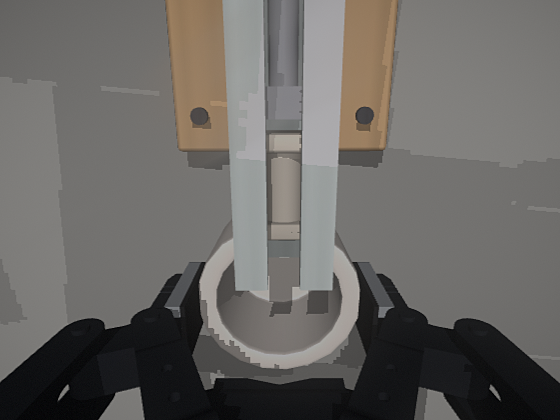

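The dish sits with its centre about 20 mm beyond the mouth, and the barrel is centred over it. I'll release and rise.

```bash
python3 -m handwheel '[{"grip":8.5,"linear":[0,0,0],"rotation":[0,0,0]},{"grip":8.5,"linear":[0,0,0],"rotation":[0,0,0]},{"grip":8.5,"linear":[0,0,0],"rotation":[0,0,0]},{"grip":8.5,"linear":[0,0,0],"rotation":[0,0,0]},{"grip":8.5,"linear":[0,0,-2],"rotation":[0,0,0]},{"grip":8.5,"linear":[0,0,-5],"rotation":[0,0,0]},{"grip":8.5,"linear":[0,0,-9],"rotation":[0,0,0]},{"grip":8.5,"linear":[0,0,-13],"rotation":[0,0,0]},{"grip":8.5,"linear":[0,0,-14],"rotation":[0,0,0]},{"grip":8.5,"linear":[0,0,-14],"rotation":[0,0,0]}]'
python3 -c "
from h import *
shot('wrist','w7')
o=np.array([.526,.1833]);u=np.array([.087,-.996]);to(o-.155*u,.05,95)"
```

```text
time_s: 7.38
eef_pos: [0.5359, 0.0997, 0.1654]
eef_rot: [0.003, 0.675, 0.738, 0.003]
wrist_force: [0.8, 0.0, 0.0]
opening: 0.998
lin [23.89 -0.11 11.25] toolx ang 95.0 tilt 0.25 pos [0.5342 0.0998 0.1626] rot [0.25 0.03 0.05] t 7.4333
```

View pics/w7.png

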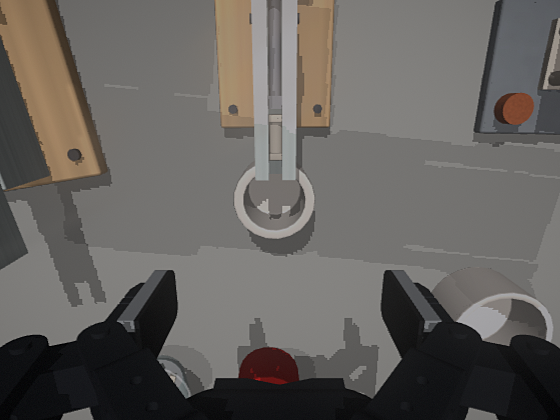

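```bash
python3 -m handwheel '[{"grip":0,"linear":[4,0,0],"rotation":[0,0,0]},{"grip":0,"linear":[8,0,0],"rotation":[0,0,0]},{"grip":0,"linear":[12,0,0],"rotation":[0,0,0]},{"grip":0,"linear":[16,0,0],"rotation":[0,0,0]},{"grip":0,"linear":[20,0,0],"rotation":[0,0,0]},{"grip":0,"linear":[23,0,0],"rotation":[0,0,0]},{"grip":0,"linear":[24.5,0,0],"rotation":[0,0,0]},{"grip":0,"linear":[24.5,0,0],"rotation":[0,0,0]},{"grip":0,"linear":[24.5,0,0],"rotation":[0,0,0]},{"grip":0,"linear":[24.5,0,0],"rotation":[0,0,0]}]'
python3 -c "
from h import *
shot('wrist','w8')
o=np.array([.526,.1833]);u=np.array([.087,-.996]);to(o-.155*u,.05,95)"
```

```text
time_s: 8.27
eef_pos: [0.511, 0.3424, 0.1595]
eef_rot: [-0.0, 0.676, 0.737, -0.001]
wrist_force: [0.8, -1.2, -0.3]
opening: 0.001
lin [-0.44  0.09 10.99] toolx ang 95.0 tilt 0.10 pos [0.5114 0.3421 0.1599] rot [-0.08  0.06 -0.04] t 8.3167
```

View pics/w8.png

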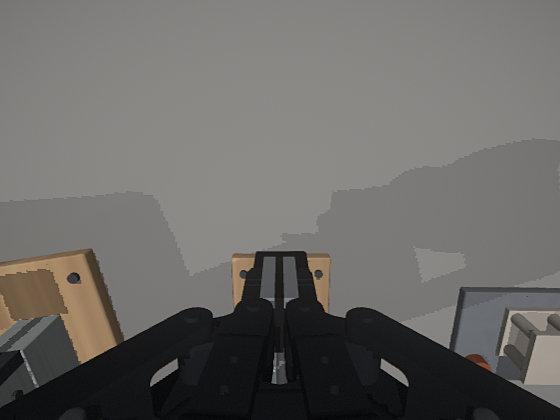

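```bash
python3 -m handwheel '[{"grip":0,"linear":[0,0.1,3],"rotation":[0,0,0]},{"grip":0,"linear":[0,0.1,6],"rotation":[0,0,0]},{"grip":0,"linear":[0,0.1,9],"rotation":[0,0,0]},{"grip":0,"linear":[0,0.1,10.5],"rotation":[0,0,0]},{"grip":0,"linear":[0,0.1,10.8],"rotation":[0,0,0]},{"grip":0,"linear":[0,0.1,10.8],"rotation":[0,0,0]},{"grip":0,"linear":[0,0.1,10.8],"rotation":[0,0,0]}]'
python3 -c "
from h import *
shot('scene','s9');shot('top','t9')
o=np.array([.526,.1833]);u=np.array([.087,-.996]);to(o-.133*u,.05,95)
a=cv2.imread('pics/s9.png')[90:240,280:480]; b=cv2.imread('pics/t9.png')[170:320,70:270]; cv2.imwrite('pics/c9.png',cv2.resize(np.hstack([a,b]),None,fx=2,fy=2,interpolation=cv2.INTER_CUBIC))"
```

```text
time_s: 8.9
eef_pos: [0.5135, 0.3434, 0.054]
eef_rot: [0.0, 0.676, 0.737, 0.001]
wrist_force: [0.2, 0.2, -0.4]
opening: 0.002
lin [-2.83 -0.2   0.48] toolx ang 95.0 tilt 0.20 pos [0.514  0.3441 0.0548] rot [ 0.19 -0.06  0.01] t 9.0
```

View pics/c9.png

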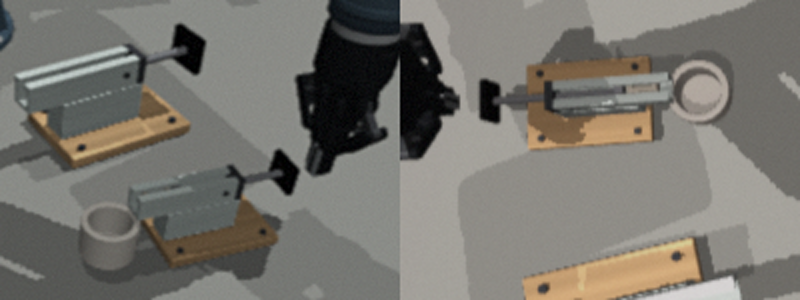

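```bash
python3 -m handwheel '[{"grip":0,"linear":[-0.8,-0.1,0.3],"rotation":[0,0,0]},{"grip":0,"linear":[-1.6,-0.1,0.3],"rotation":[0,0,0]},{"grip":0,"linear":[-2.2,-0.1,0.3],"rotation":[0,0,0]},{"grip":0,"linear":[-2.6,-0.1,0.3],"rotation":[0,0,0]},{"grip":0,"linear":[-3.0,-0.1,0.3],"rotation":[0,0,0]},{"grip":0,"linear":[-3.5,-0.1,0.3],"rotation":[0,0,0]},{"grip":0,"linear":[-4.0,-0.1,0.3],"rotation":[0,0,0]},{"grip":0,"linear":[-4.5,-0.1,0.3],"rotation":[0,0,0]},{"grip":0,"linear":[-4.8,-0.1,0.3],"rotation":[0,0,0]},{"grip":0,"linear":[-4.8,-0.1,0.3],"rotation":[0,0,0]}]'
python3 -c "
from h import *
shot('scene','s10');shot('top','t10')
o=np.array([.526,.1833]);u=np.array([.087,-.996]);to(o-.133*u,.05,95);print(status.get_obs()['wrist_force'])
a=cv2.imread('pics/s10.png')[90:240,280:480]; b=cv2.imread('pics/t10.png')[170:320,70:270]; cv2.imwrite('pics/c10.png',cv2.resize(np.hstack([a,b]),None,fx=2,fy=2,interpolation=cv2.INTER_CUBIC))"
```

```text
time_s: 9.83
eef_pos: [0.5158, 0.2958, 0.0501]
eef_rot: [-0.0, 0.675, 0.737, 0.0]
wrist_force: [-0.7, 3.9, 2.3]
opening: -0.0
lin [1.95 0.04 0.01] toolx ang 95.0 tilt 0.04 pos [0.5158 0.2963 0.05  ] rot [ 0.03 -0.03  0.04] t 9.9333
[-1.43627087  4.42327907  1.68821471]
```

View pics/c10.png

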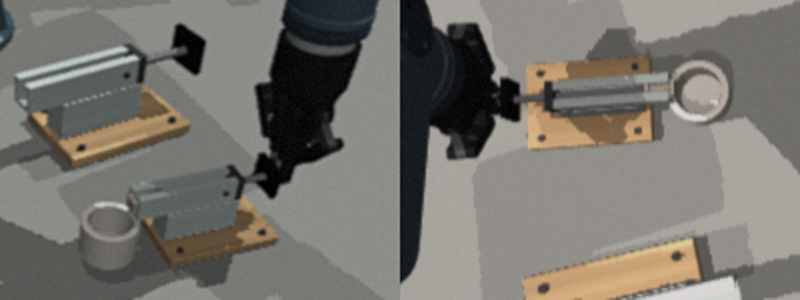

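```bash
python3 -m handwheel '[{"grip":0,"linear":[-0.3,0,0],"rotation":[0,0,0]},{"grip":0,"linear":[-0.6,0,0],"rotation":[0,0,0]},{"grip":0,"linear":[-0.8,0,0],"rotation":[0,0,0]},{"grip":0,"linear":[-1.0,0,0],"rotation":[0,0,0]},{"grip":0,"linear":[-1.2,0,0],"rotation":[0,0,0]},{"grip":0,"linear":[-1.4,0,0],"rotation":[0,0,0]},{"grip":0,"linear":[-1.6,0,0],"rotation":[0,0,0]},{"grip":0,"linear":[-1.8,0,0],"rotation":[0,0,0]},{"grip":0,"linear":[-2.0,0,0],"rotation":[0,0,0]},{"grip":0,"linear":[-2.2,0,0],"rotation":[0,0,0]},{"grip":0,"linear":[-2.2,0,0],"rotation":[0,0,0]}]'
python3 -c "
from h import *
shot('scene','s11');shot('top','t11')
o=np.array([.526,.1833]);u=np.array([.087,-.996]);to(o-.133*u,.05,95);print(status.get_obs()['wrist_force'])
a=cv2.imread('pics/s11.png')[90:240,280:480]; b=cv2.imread('pics/t11.png')[170:320,70:270]; cv2.imwrite('pics/c11.png',cv2.resize(np.hstack([a,b]),None,fx=2,fy=2,interpolation=cv2.INTER_CUBIC))"
```

```text
time_s: 10.85
eef_pos: [0.5178, 0.2745, 0.0501]
eef_rot: [-0.0, 0.675, 0.737, 0.001]
wrist_force: [0.3, 6.9, 1.9]
opening: -0.004
lin [4.12 0.03 0.01] toolx ang 95.0 tilt 0.08 pos [0.5177 0.2747 0.0501] rot [ 0.05 -0.06  0.04] t 10.95
[-0.3174251   7.86690271  2.28644394]
```

View pics/c11.png

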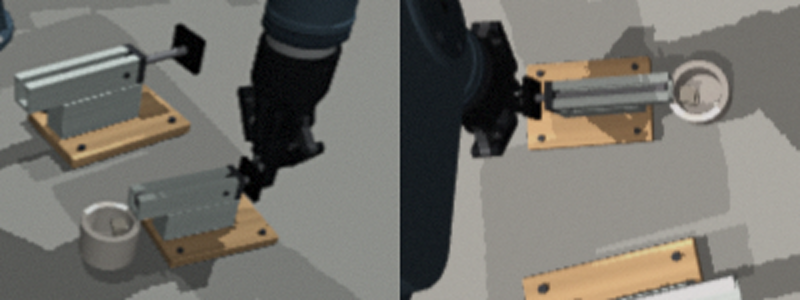

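The column is in the dish. I'll back off, let the ejector return, and rise.

```bash
python3 -m handwheel '[{"grip":0,"linear":[0.5,0,0],"rotation":[0,0,0]},{"grip":0,"linear":[1.2,0,0],"rotation":[0,0,0]},{"grip":0,"linear":[2.0,0,0],"rotation":[0,0,0]},{"grip":0,"linear":[3.0,0,0],"rotation":[0,0,0]},{"grip":0,"linear":[4.5,0,0],"rotation":[0,0,0]},{"grip":0,"linear":[6,0,0],"rotation":[0,0,0]},{"grip":0,"linear":[7.2,0,0],"rotation":[0,0,0]},{"grip":0,"linear":[7.2,0,-3],"rotation":[0,0,0]},{"grip":0,"linear":[7.2,0,-7],"rotation":[0,0,0]},{"grip":0,"linear":[7.2,0,-11],"rotation":[0,0,0]},{"grip":0,"linear":[7.2,0,-11],"rotation":[0,0,0]},{"grip":0,"linear":[7.2,0,-11],"rotation":[0,0,0]}]'
python3 -c "
from h import *
shot('scene','s12');shot('top','t12')
to((.5342,.0998),.162,95)
a=cv2.imread('pics/s12.png')[90:240,280:480]; b=cv2.imread('pics/t12.png')[170:320,70:270]; cv2.imwrite('pics/c12.png',cv2.resize(np.hstack([a,b]),None,fx=2,fy=2,interpolation=cv2.INTER_CUBIC))"
```

```text
time_s: 11.95
eef_pos: [0.5129, 0.3474, 0.163]
eef_rot: [0.001, 0.675, 0.738, 0.003]
wrist_force: [0.2, -0.9, -0.7]
opening: 0.002
lin [-24.73   0.19  -0.29] toolx ang 95.1 tilt 0.09 pos [0.5104 0.346  0.1589] rot [-0.08  0.05  0.07] t 12.05
```

View pics/c12.png

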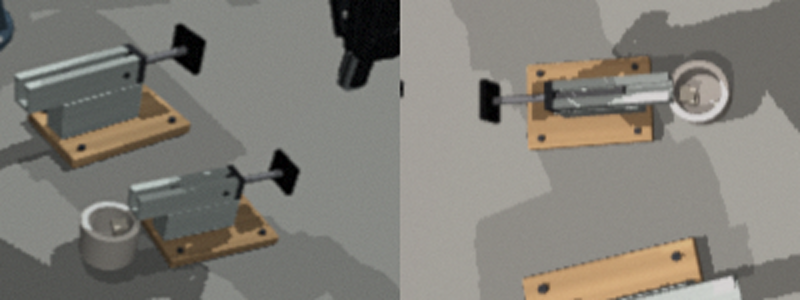

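```bash
python3 -m handwheel '[{"grip":8.5,"linear":[-4,0.1,0],"rotation":[0,0,0]},{"grip":8.5,"linear":[-8,0.1,0],"rotation":[0,0,0]},{"grip":8.5,"linear":[-12,0.1,0],"rotation":[0,0,0]},{"grip":8.5,"linear":[-16,0.1,0],"rotation":[0,0,0]},{"grip":8.5,"linear":[-20,0.1,0],"rotation":[0,0,0]},{"grip":8.5,"linear":[-23,0.1,0],"rotation":[0,0,0]},{"grip":8.5,"linear":[-24.7,0.1,0],"rotation":[0,0,0]},{"grip":8.5,"linear":[-24.7,0.1,0],"rotation":[0,0,0]},{"grip":8.5,"linear":[-24.7,0.1,0],"rotation":[0,0,0]},{"grip":8.5,"linear":[-24.7,0.1,0],"rotation":[0,0,0]}]'
python3 -c "
from h import *
shot('wrist','w13')
to((.5335,.0998),.0205,95)"
```

```text
time_s: 12.88
eef_pos: [0.5329, 0.1006, 0.1584]
eef_rot: [-0.001, 0.675, 0.738, -0.001]
wrist_force: [0.6, 1.1, -0.1]
opening: 0.993
lin [-0.12  0.06 13.82] toolx ang 95.1 tilt 0.13 pos [0.5331 0.1009 0.1587] rot [-0.12 -0.03  0.09] t 12.9333
```

View pics/w13.png

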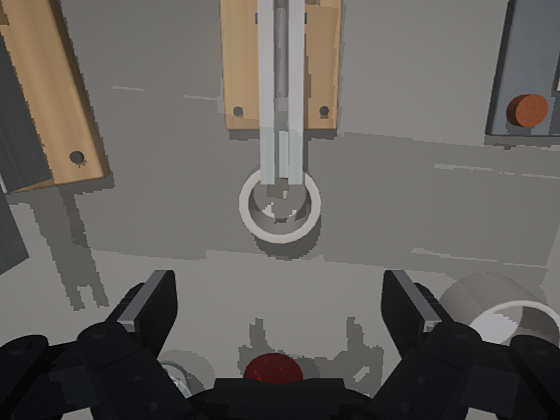

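```bash
python3 -m handwheel '[{"grip":8.5,"linear":[-0.1,0.1,3],"rotation":[0,0,0]},{"grip":8.5,"linear":[-0.1,0.1,7],"rotation":[0,0,0]},{"grip":8.5,"linear":[-0.1,0.1,10],"rotation":[0,0,0]},{"grip":8.5,"linear":[-0.1,0.1,12.5],"rotation":[0,0,0]},{"grip":8.5,"linear":[-0.1,0.1,13.6],"rotation":[0,0,0]},{"grip":8.5,"linear":[-0.1,0.1,13.8],"rotation":[0,0,0]},{"grip":8.5,"linear":[-0.1,0.1,13.8],"rotation":[0,0,0]},{"grip":8.5,"linear":[-0.1,0.1,13.8],"rotation":[0,0,0]}]'
python3 -c "
from h import *
shot('wrist','w14')
to((.5335,.0998),.0205,95)"
```

```text
time_s: 13.6
eef_pos: [0.5363, 0.0995, 0.0232]
eef_rot: [0.001, 0.675, 0.738, 0.001]
wrist_force: [0.8, -0.5, -0.4]
opening: 0.993
lin [ 0.08 -0.3   0.31] toolx ang 95.1 tilt 0.19 pos [0.5366 0.0993 0.0236] rot [0.19 0.02 0.08] t 13.65
```

View pics/w14.png

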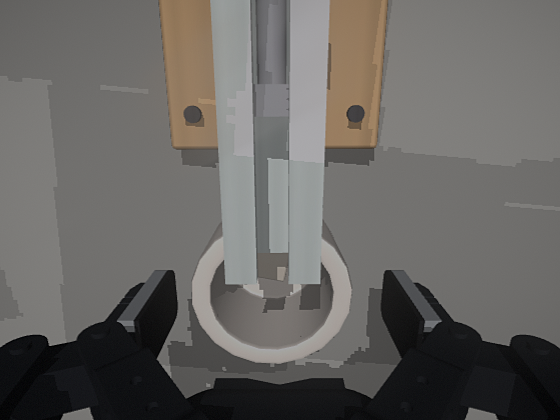

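```bash
python3 -m handwheel '[{"grip":8.5,"linear":[0,-0.3,0.2],"rotation":[0,0,0]},{"grip":8.5,"linear":[0,-0.3,0.2],"rotation":[0,0,0]},{"grip":5,"linear":[0,-0.3,0.2],"rotation":[0,0,0]},{"grip":5,"linear":[0,-0.3,0.2],"rotation":[0,0,0]},{"grip":5,"linear":[0,-0.3,0.2],"rotation":[0,0,0]},{"grip":5,"linear":[0,-0.3,0.2],"rotation":[0,0,0]},{"grip":5,"linear":[0,-0.3,0.2],"rotation":[0,0,0]},{"grip":5,"linear":[0,-0.3,0.2],"rotation":[0,0,0]},{"grip":5,"linear":[0,-0.3,0.2],"rotation":[0,0,0]},{"grip":5,"linear":[0,-0.3,0.2],"rotation":[0,0,0]}]'
python3 -m handwheel '[{"grip":5,"linear":[0,0,-0.1],"rotation":[0,0,0]},{"grip":5,"linear":[-0.7,0,-0.15],"rotation":[0,0,0]},{"grip":5,"linear":[-2,0,-0.15],"rotation":[0,0,0]},{"grip":5,"linear":[-3.5,0,-0.15],"rotation":[0,0,0]},{"grip":5,"linear":[-5,0,-0.15],"rotation":[0,0,0]},{"grip":5,"linear":[-6.5,0,-0.15],"rotation":[0,0,0]},{"grip":5,"linear":[-7,0,-1],"rotation":[0,0,0]},{"grip":5,"linear":[-7,0,-3],"rotation":[0,0,0]},{"grip":5,"linear":[-7,0,-6],"rotation":[0,0,0]},{"grip":5,"linear":[-7,0,-8.5],"rotation":[0,0,0]},{"grip":5,"linear":[-7,0,-9],"rotation":[0,0,0]},{"grip":5,"linear":[-7,0,-9],"rotation":[0,0,0]}]'
python3 -c "
from h import *
shot('wrist','w15')
P=np.load('pics/w15_P.npy')
to((.535,-.316),.11,95)"
```

```text
time_s: 14.48
eef_pos: [0.5325, 0.0987, 0.0211]
eef_rot: [0.0, 0.675, 0.738, 0.0]
wrist_force: [-3.2, 0.2, 9.9]
opening: 0.718
time_s: 15.48
eef_pos: [0.5398, 0.0284, 0.1123]
eef_rot: [0.002, 0.675, 0.737, 0.001]
wrist_force: [-0.4, 1.1, -1.8]
opening: 0.717
lin [-34.3   -3.37   0.05] toolx ang 95.0 tilt 0.09 pos [0.5385 0.0286 0.1104] rot [0.09 0.03 0.03] t 15.5333
```

View pics/w15.png

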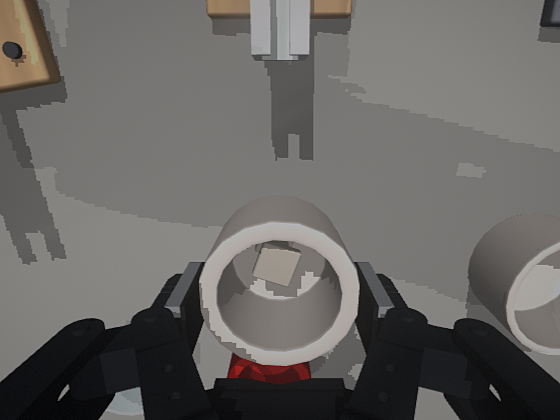

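```bash
python3 -m handwheel '[{"grip":5,"linear":[-2,-0.2,0],"rotation":[0,0,0]},{"grip":5,"linear":[-5,-0.5,0],"rotation":[0,0,0]},{"grip":5,"linear":[-8.5,-0.9,0],"rotation":[0,0,0]},{"grip":5,"linear":[-12,-1.2,0],"rotation":[0,0,0]},{"grip":5,"linear":[-15.5,-1.6,0],"rotation":[0,0,0]},{"grip":5,"linear":[-19,-1.9,0],"rotation":[0,0,0]},{"grip":5,"linear":[-22.5,-2.2,0],"rotation":[0,0,0]},{"grip":5,"linear":[-26,-2.5,0],"rotation":[0,0,0]},{"grip":5,"linear":[-29.5,-2.9,0],"rotation":[0,0,0]},{"grip":5,"linear":[-32.5,-3.2,0],"rotation":[0,0,0]},{"grip":5,"linear":[-34.3,-3.4,0],"rotation":[0,0,0]},{"grip":5,"linear":[-34.8,-3.4,0],"rotation":[0,0,0]}]'
python3 -m handwheel '[{"grip":5,"linear":[0,0,0],"rotation":[0,0,0]},{"grip":5,"linear":[0,0,0],"rotation":[0,0,0]},{"grip":5,"linear":[0,0,0],"rotation":[0,0,0]}]'
python3 -c "
from h import *
shot('wrist','w16');shot('scene','s16');shot('top','t16')
to((.535,-.321),.0225,95)"
```

```text
time_s: 16.53
eef_pos: [0.5335, -0.3231, 0.1079]
eef_rot: [-0.001, 0.676, 0.737, -0.0]
wrist_force: [0.8, -0.3, -1.3]
opening: 0.718
time_s: 16.78
eef_pos: [0.5347, -0.3185, 0.1091]
eef_rot: [-0.001, 0.675, 0.738, 0.0]
wrist_force: [0.1, -0.5, -1.1]
opening: 0.721
lin [-0.19 -0.03  8.73] toolx ang 95.1 tilt 0.02 pos [ 0.5352 -0.3191  0.1098] rot [-0.01 -0.02  0.15] t 16.9333
```

View pics/w16.png

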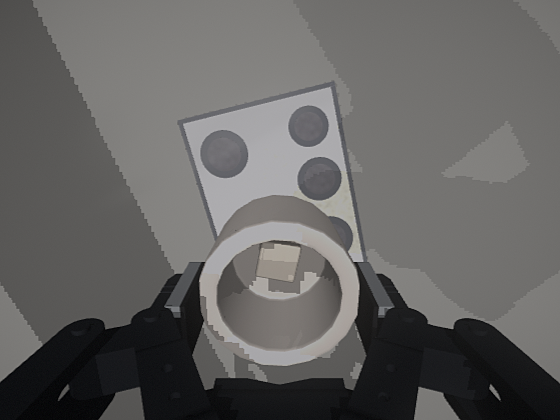

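View pics/s16.png

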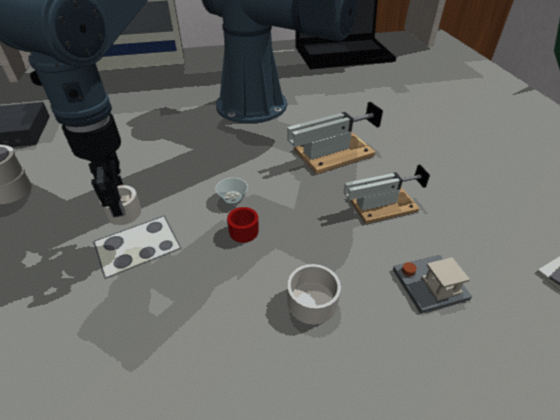

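```bash
python3 -c "
from h import *
print(ray('wrist',180,122,.002,'w16'),ray('wrist',333,82,.002,'w16'))"
python3 -m handwheel '[{"grip":5,"linear":[-0.1,0,3],"rotation":[0,0,0]},{"grip":5,"linear":[-0.1,0,5],"rotation":[0,0,0]},{"grip":5,"linear":[-0.1,0,7],"rotation":[0,0,0]},{"grip":5,"linear":[-0.1,0,8],"rotation":[0,0,0]},{"grip":5,"linear":[-0.1,0,8.4],"rotation":[0,0,0]},{"grip":5,"linear":[-0.1,0,8.5],"rotation":[0,0,0]},{"grip":5,"linear":[-0.1,0,8.5],"rotation":[0,0,0]},{"grip":5,"linear":[-0.1,0,8.5],"rotation":[0,0,0]}]'
python3 -c "
from h import *
shot('wrist','w17');to((.535,-.321),.0225,95)"
```

```text
[ 0.45956426 -0.26276108  0.002     ] [ 0.56096833 -0.22748625  0.002     ]
time_s: 17.6
eef_pos: [0.5359, -0.3222, 0.0263]
eef_rot: [0.001, 0.675, 0.738, 0.0]
wrist_force: [0.2, 0.2, -0.9]
opening: 0.714
lin [ 0.14 -0.07  0.38] toolx ang 95.1 tilt 0.14 pos [ 0.5359 -0.3223  0.0263] rot [0.1  0.11 0.05] t 17.65
```

View pics/w17.png

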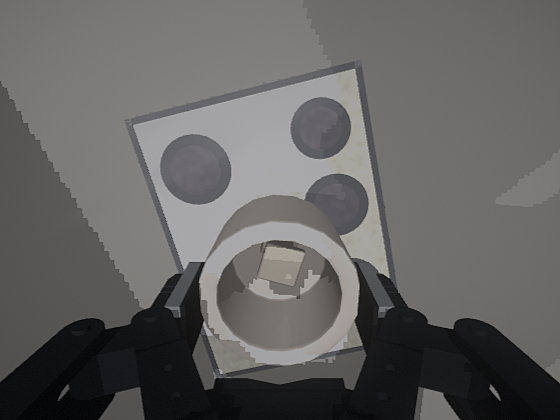

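```bash
python3 -c "
from h import *
print(ray('wrist',218,376,.002,'w17'),ray('wrist',128,121,.002,'w17'),ray('wrist',359,62,.002,'w17'),ray('wrist',280,294,.046,'w17'))"
python3 -m handwheel '[{"grip":5,"linear":[0,0,0.2],"rotation":[0,0,0]},{"grip":5,"linear":[0,0,0.35],"rotation":[0,0,0]},{"grip":5,"linear":[0,0,0.35],"rotation":[0,0,0]},{"grip":5,"linear":[0,0,0.35],"rotation":[0,0,0]}]'
```

```text
[ 0.50619696 -0.40131162  0.002     ] [ 0.45949713 -0.26197192  0.002     ] [ 0.56111094 -0.22765411  0.002     ] [ 0.53449775 -0.3191247   0.046     ]
time_s: 17.98
eef_pos: [0.5358, -0.3224, 0.0232]
eef_rot: [0.001, 0.675, 0.738, -0.0]
wrist_force: [-2.1, 1.5, 7.0]
opening: 0.718
```

Contact with the card shows as +7 N of z force. I'll ease up slightly, open, and rise.

```bash
python3 -m handwheel '[{"grip":5,"linear":[0,0,-0.05],"rotation":[0,0,0]},{"grip":8.5,"linear":[0,0,-0.05],"rotation":[0,0,0]},{"grip":8.5,"linear":[0,0,-0.05],"rotation":[0,0,0]},{"grip":8.5,"linear":[0,0,-0.05],"rotation":[0,0,0]},{"grip":8.5,"linear":[0,0,-0.05],"rotation":[0,0,0]},{"grip":8.5,"linear":[0,0,-1.5],"rotation":[0,0,0]},{"grip":8.5,"linear":[0,0,-4],"rotation":[0,0,0]},{"grip":8.5,"linear":[0,0,-8],"rotation":[0,0,0]},{"grip":8.5,"linear":[0,0,-12],"rotation":[0,0,0]},{"grip":8.5,"linear":[4,0,-16],"rotation":[0,0,0]},{"grip":8.5,"linear":[8,0,-16],"rotation":[0,0,0]},{"grip":8.5,"linear":[8,0,-16],"rotation":[0,0,0]}]'
python3 -m handwheel '[{"grip":8.5,"linear":[4,-4,0],"rotation":[0,0,0]},{"grip":8.5,"linear":[8,-8,0],"rotation":[0,0,0]},{"grip":8.5,"linear":[12,-12,0],"rotation":[0,0,0]},{"grip":8.5,"linear":[12,-12,0],"rotation":[0,0,0]},{"grip":8.5,"linear":[12,-12,0],"rotation":[0,0,0]},{"grip":8.5,"linear":[12,-12,0],"rotation":[0,0,0]}]'
python3 -c "
from h import *
shot('scene','s18');shot('top','t18')"
```

```text
time_s: 18.98
eef_pos: [0.529, -0.2388, 0.1858]
eef_rot: [0.002, 0.675, 0.738, 0.001]
wrist_force: [0.8, 0.1, 0.1]
opening: 0.995
time_s: 19.48
eef_pos: [0.3963, -0.1313, 0.1815]
eef_rot: [0.0, 0.675, 0.738, 0.0]
wrist_force: [0.1, -1.0, 0.1]
opening: 0.995
```

View pics/t18.png

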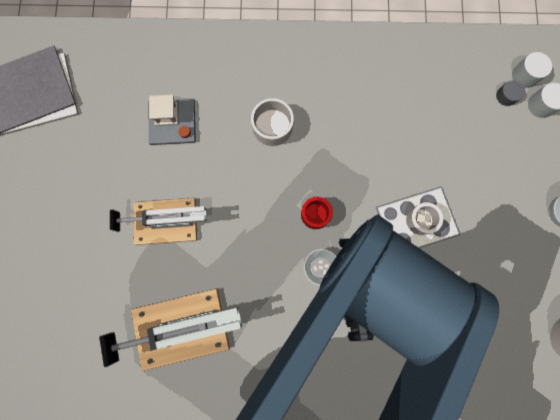

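View pics/s18.png

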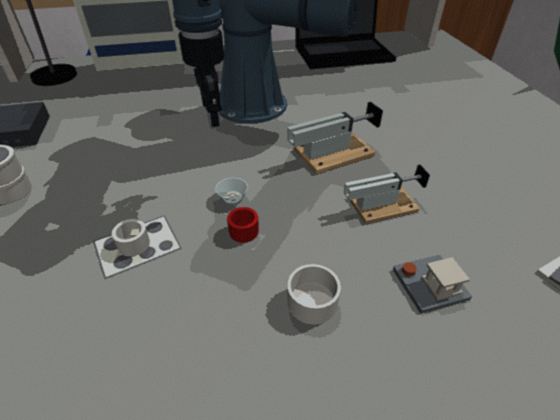

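```bash
python3 -c "
from h import *
print(ray('top',427,219,.046)); P=cv2.imread('pics/t18.png')[180:260,370:470]; cv2.imwrite('pics/c18.png',cv2.resize(P,None,fx=6,fy=6,interpolation=cv2.INTER_CUBIC))"
```

```text
[ 0.53215579 -0.32014377  0.046     ]
```

View pics/c18.png

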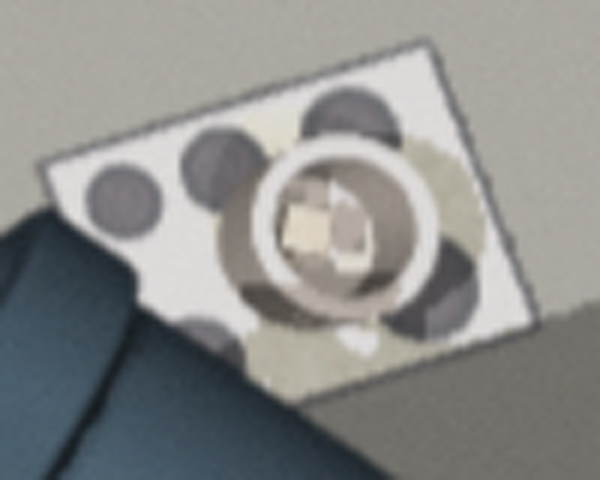

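The dish is upright and wholly on the card, with the column in it. The arm is clear, so I'll hand in.

```bash
python3 -c "
from bench import ctrl
print(ctrl.hand_in())"
```

```text
the job is handed in; nothing more can be done
None
```

The small ramekin now stands upright on the plan card with the cast column in it, and I handed the job in at about 19.6 s of the 69 s allowed.

- **Placing under the mould:** I lowered the ramekin out past the mouth and slid it in, about 20 mm beyond the mouth by the wrist camera. Then I let go of it.
- **Ejecting:** I pressed the thumb plate about 41 mm, reaching about 8 N. The column dropped into the ramekin, and the ejector was back at rest in the next pictures.
- **Moving to the card:** I slid the ramekin out, carried it over and released it.

**Last checks:**
- The top camera puts the ramekin's centre at about (0.532, -0.320), within 6 mm of the measured card centre. The whole ramekin lies inside the card.
- The glass bowl, large ramekin and model look unmoved in the final pictures; I checked this by eye only.
- The gripper was open and touching nothing.
- The highest wrist force component I saw was about 10 N, when gripping the ramekin the second time.

**Disagreements:** the views differed by about 2–3 mm on positions, and the measured tool position wandered by about the same amount. Neither affected the result.

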